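# Uncap a slide throttle body and hold its sprung slide half open

### The job

Lift the yellow dust cap off the intake trumpet of the throttle body and set it down gently on the bench top, then let go of it. Then take the red lug of the throttle slide, draw the slide out against its return springs until the bore is half open, without letting it snap shut, and finish while still holding it there for the half-throttle check. Leave the spray can, the spare trumpet and the screwdriver where they are.

Things in the scene. Friction and masses are not known exactly. Their poses are not given: they have to be found in the camera images.
- throttle: Aluminium slide throttle body on a dark steel bench plate, fixed. Origin on the bench top under the bore's upright axis; z up; the slide opens to its +y. Plate 150 (x) by 190 mm (y = -75 to 115), 10 high. Housing with spring barrels 114 mm wide in x, y = -36 to 80, top 68 mm above the bench; black sensor on it at x = 47, y = 55 up to 82 mm.
- trumpet_mouth (a point): Centre of the flared mouth of the aluminium trumpet, on the bore axis of the throttle body, 118 mm above the bench; 72 mm across the flare, bore 48 mm. The slide is seen down the bore: it covers all of it when shut, half when half open. Axes as the throttle body's.
- cap_knob (a point): Centre of the round knob, 21 mm across, 28 mm tall, on top of the loose yellow dust cap (about 35 g); z out of the cap's top. Knob top 14 mm above it; disc, 81 mm across, 14 mm below; skirt edge 25 mm below, so 25 mm high when standing on the bench. At the start the skirt reaches 8 mm down over the trumpet's flare with 1.5 mm play all round; it lifts straight off.
- pull_lug (a point): Point in the red upright lug at the slide's outer end; axes as the throttle body's, +y opens. Lug 12 mm thick along y, 26 mm wide along x, top 18 mm above the point, free down to 30 mm below it, where it joins a level yoke 114 mm wide in x. Point 94 mm above the bench; slide shut, 115 mm along +y from the bore axis, 35 mm past the housing's end. It moves level along +y.
- slide (a joint): Opening of the throttle slide in m: 0 shut (as it starts), 0.024 half open, 0.048 fully open. Return springs pull it shut with a force that rises steadily: about 4.4 N shut, 9.7 N half open, 15 N fully open, with under 1 N of friction; let go, it snaps shut.
- spray_can: Upright spray can, 60 mm across, 180 mm tall, origin at the centre of its underside; to be left alone. Stands to the left or right of the throttle body.
- spare_trumpet: Bare spare aluminium trumpet standing flared end up, 72 mm across the flare, 50 mm tall, origin at the centre of its underside; to be left alone. Stands on the other side from the spray can.
- screwdriver: Screwdriver with green handle, 200 mm long, lying along its x axis (handle to -x) on the bench beyond the throttle body; to be left alone.
Mind the look-alikes: they are no part of the job. There is more than one size of the part that bears cap_knob; the job needs the smallest.

How it is judged (in metres and radians):
On the way, in this order (a step that is already met when the one before it is completed fails the run):
1. the cap stands on the bench top, released and at rest (height (world z) of cap_knob between 0 and 0.031 m and linear speed of cap below 0.03 m/s and contact force between cap and the fingers below 0.1 N), for 0.2 s.
2. the fingers hold the slide half open against its springs (value of joint slide between 0.019 and 0.029 m and contact force between slide and the fingers above 4 N), for 0.3 s.
At the end, for the whole second after the job is handed in: The slide stays between 19 and 29 mm open (half is 24 of 48 mm), at rest, carried by the fingers (more than 4 N) and wedged by nothing else; the cap lies released and at rest on the bench top itself (knob centre below 31 mm), not on the bench plate or the throttle (all of step 1 and all of step 2 and velocity of joint slide between -0.02 and 0.02 m/s and contact force between slide and cap below 0.2 N and contact force between slide and spray_can below 0.2 N and contact force between slide and spare_trumpet below 0.2 N and contact force between slide and screwdriver below 0.2 N); the arm keeps its last pose, push and grip.
It fails at once if the slide is let go and snaps shut (closes faster than 0.5 m/s) (velocity of joint slide below -0.5 m/s).
It fails at once if the cap is dropped (falls free of the fingers faster than 0.6 m/s) (linear speed of cap above 0.6 m/s and contact force between cap and the fingers below 0.05 N).
It fails at once if the spray can, the spare trumpet or the screwdriver is moved more than 30 mm (distance of any of spray_can, spare_trumpet, screwdriver from where it was at the start of the episode above 0.03 m).
It also fails if it takes over 45 s, if anything falls off the work surface, if the arm or the gripper's body presses on something with over 40 N, if the wrist force passes 120 N, or if a joint passes its speed limit or range.

### The arm

A 6-joint arm with a two-finger parallel gripper is mounted at the origin on the work surface. World frame = base frame: x ahead of the robot, y to its left, z up, the work surface at z = 0. Lengths are in m, angles in degrees, forces in N, time in s.
With the tool pointing down it reaches from about 0.25 to 0.725 m from the base axis. Payload 9.7 kg.
Tool frame: the origin (TCP) lies on the centre line of the jaws, within the pads' length; the fingertips stand 22 mm ahead of it and the grasp point (between the pads) lies 3 mm ahead of it; z points along the fingers, y is the direction in which the jaws open and shut (so a half turn about z gives the same grasp; the last joint's range is limited). The gripper opens to 85 mm and grips with 20 to 120 N. Pads are 22 mm wide; open, the fingers measure 114 mm over their backs; the gripper's body (76 mm by 85 mm) begins 54 mm behind the grasp point. The pads swing forward as they close: fully open they stand 13 mm farther back than shut.
Start: joints at [-76.776, 4.979, 10.078, 95.1, 0, 90], TCP at [0.126, -0.535, 0.253] pointing down, gripper open.
Joint ranges: [-179.16, 179.16], [-48.56, 103.87], [-65.8, 70.77], [-126.05, 130.52], [-82.76, 87.17], [-180, 180]. Speed limits (degrees/s): [127.2, 127.2, 147.25, 180, 180, 180].

### API

Orientations are given as [roll, pitch, yaw] about the fixed x, y, z axes, in that order (R = Rz(yaw) Ry(pitch) Rx(roll)).
In Python, from workcell import get_obs, camera, camera_params, job_done gives the robot as it stands.
- The arm moves only by the tool servo_tool, never from a script. Its argument "steps" is a list of rows, each an object of numbers: "x", "y", "z": the shift along the world's x, y, z in mm; "yaw": the turn about the world's z in degrees. A call has 1 to 12 rows; each row is the pose to reach, as a shift and turn from the pose measured when the call began; what a row does not reach only later rows make up. A row lasts 1/8 s, in which the tool goes at most 62.5 mm and 10.7 degrees, less where a joint would pass 70% of its speed; a pose out of reach is approached as far as the arm can. A call with a gripper value outside its range is refused whole. "grip" is the finger opening in mm, from 0 to 85.4, set as the call begins (left out, the last holds). The fingers move at their own pace and stop on an object; "grip_force" is the grip in N (left out, the last holds). Time passes only in rows, so rows that repeat a pose let the fingers close. It gives the time, the measured TCP pose, the force and the opening at its end, in the units of the state.
- get_obs(): the state, without advancing time (a new reading comes with each control period).
- camera(name): name is "scene" or "top"; returns (picture, depth): 384x512x3 uint8, red, green, blue; 384x512 float32, m along the optical axis (not along the pixel's ray), 0 where there is no reading.
- camera_params(name): a dict with "intrinsics" (3x3 intrinsics, pixels), "rvec" (rotation vector, rad) and "tvec" (3), from world to camera coordinates, as OpenCV has them. Camera axes: x right, y down, z forward; pixel columns grow to the right and rows downward; lengths in m; the calibration is good to about 2 mm. A picture is of the moment at which its call begins. camera_params takes no time and is no camera call.
- job_done(): hands the job in, once; it reports no verdict.
The state is a dict: "time": time; "q": joint angles; "qd": joint speeds; "joint_efforts": joint torques, N m; "ee_pos": TCP position; "tcp_rot": TCP orientation; "wrist_force": force on the tool from outside, world axes, zero at the start; "torque": the same for the moment, N m; "opening": finger opening in m.
Only numpy, scipy, OpenCV 4.12 (cv2) and the standard library are available. Lean on these libraries where they do the work, as an engineer would, in place of code of your own. Each camera call takes 0.05 s, during which the arm holds its last target.

## Working session

There is one attempt and no reset: what is moved stays moved. The work goes in short steps, Python scripts to look and compute and a tool call to move; the robot and the scene stay as the last step left them, time stands still between calls to the robot, and variables do not carry over. Pictures are saved under pics/ and viewed, and the job is handed in when it is done.

Besides the shell and the picture viewer there is one more tool, called as a command line: name --argument value ..., lists and objects as JSON in quotes. servo_tool: Moves the arm, as the interface text tells. Its arguments: {"type":"object","properties":{"steps":{"type":"array"},"grip":{"type":"number"},"grip_force":{"type":"number"}},"required":["steps"]}

```bash
mkdir -p pics; ls; cat > h.py <<'E'
import numpy as np, cv2
from workcell import get_obs, camera, camera_params, job_done
def P(n):
    p=camera_params(n); R=cv2.Rodrigues(np.array(p['rvec'],float))[0]
    return np.array(p['intrinsics'],float),R,np.array(p['tvec'],float).ravel()
def unproj(n,u,v,d):
    K,R,t=P(n); c=np.stack([(u-K[0,2])/K[0,0]*d,(v-K[1,2])/K[1,1]*d,d],-1)
    return (c-t)@R
def plane(n,u,v,z):
    K,R,t=P(n); r=R.T@np.linalg.inv(K)@np.array([u,v,1.]); o=-R.T@t
    return o+r*(z-o[2])/r[2]
def cloud(n,dep):
    v,u=np.mgrid[:384,:512]; return unproj(n,u,v,dep.astype(float))
def proj(n,X):
    K,R,t=P(n); c=R@np.array(X)+t; p=K@c; return p[:2]/p[2]
E
python3 - <<'E'
from h import *
for n in ['scene','top']:
    im,d=camera(n); np.savez(f'{n}0.npz',im=im,d=d); cv2.imwrite(f'pics/{n}0.png',cv2.resize(im[:,:,::-1],(768,576),interpolation=cv2.INTER_CUBIC))
    K,R,t=P(n); print(n,K[0,0],-R.T@t,R[2])
o=get_obs();print(o['time'],o['ee_pos'],o['tcp_rot'],o['opening'])
E
```

```text
pics
scene 367.89992227822773 [ 1.3924233  -0.26282422  0.72066175] [-0.77338091  0.25256372 -0.58145811]
top 397.49853417191247 [ 0.2813661  -0.00324393  1.35847951] [ 0.21548439  0.00208285 -0.97650506]
0.1 [ 0.12576989 -0.53524399  0.25265029] [-1.79931916e+02 -4.48856770e-04  1.32227704e+01] 0.08561955949865896
```

View pics/scene0.png

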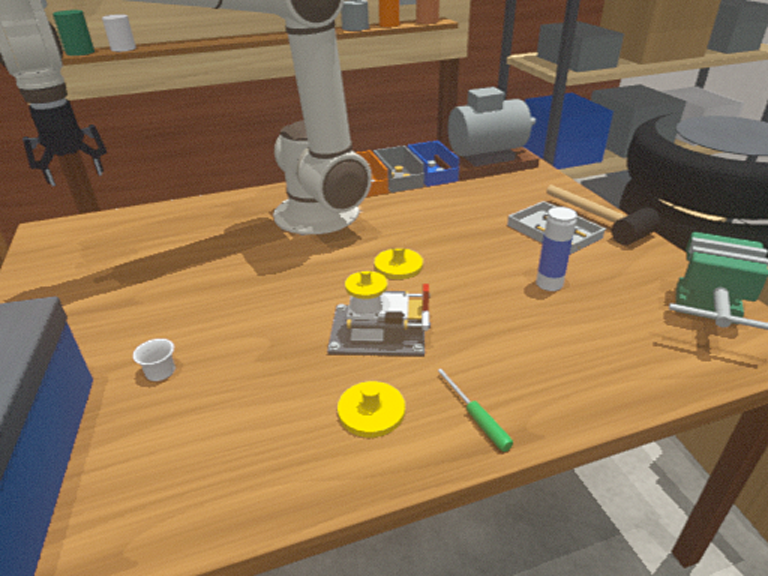

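View pics/top0.png

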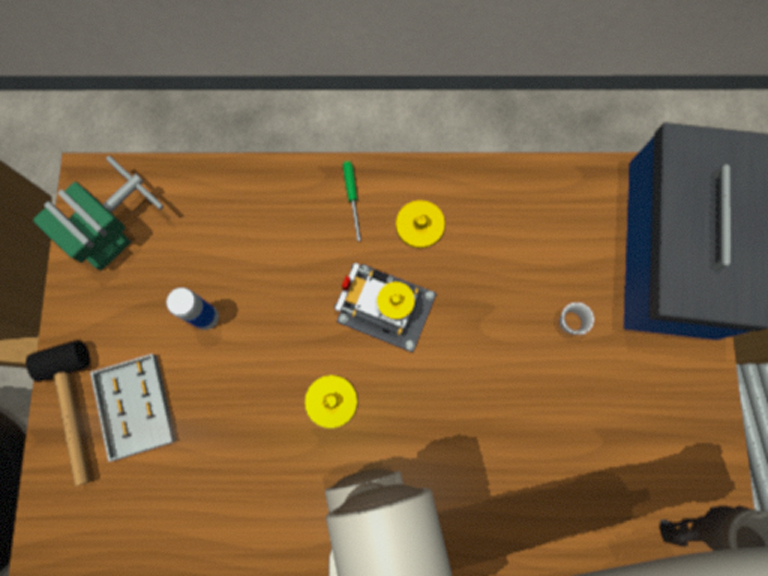

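There are three yellow caps in the top view (768 px picture): (396,299) on the trumpet, (420,223) and (330,402) on the bench. The trumpet one looks smallest and is the one on the throttle, so I'll measure all three and confirm in a crop.

```bash
cat > m.py <<'E'
from h import *
import sys
for n in ['scene','top']:
    z=np.load(f'{n}0.npz'); im,d=z['im'],z['d']; C=cloud(n,d); hsv=cv2.cvtColor(im,cv2.COLOR_RGB2HSV)
    for nm,lo,hi in [('yel',(25,170,90),(34,255,255)),('red',(0,180,90),(5,255,255)),('red2',(174,180,60),(180,255,255)),('green',(55,150,60),(75,255,255)),('blue',(110,150,60),(125,255,255))]:
        m=cv2.inRange(hsv,lo,hi); k,l,s,c=cv2.connectedComponentsWithStats(m)
        for i in range(1,k):
            if s[i,4]<12: continue
            X=C[(l==i)&(d>0)]; 
            if len(X)==0: continue
            print(n,nm,s[i].tolist(),c[i].round(1),'med',np.median(X,0).round(3),'lo',np.percentile(X,3,axis=0).round(3),'hi',np.percentile(X,97,axis=0).round(3))
t=np.load('top0.npz')['im']; s=np.load('scene0.npz')['im']
a=cv2.resize(t[160:250,210:300],(400,400),interpolation=cv2.INTER_CUBIC)
b=cv2.resize(s[165:245,210:290],(400,400),interpolation=cv2.INTER_CUBIC)
cv2.imwrite('pics/crop0.png',np.hstack([a,b])[:,:,::-1])
E
python3 m.py
```

```text
scene yel [230, 166, 52, 33, 834] [255.8 181.2] med [0.392 0.08  0.018] lo [ 0.304 -0.054  0.007] hi [0.587 0.166 0.127]
scene yel [225, 254, 45, 37, 1266] [247.2 272.1] med [ 0.772 -0.087  0.015] lo [ 0.712 -0.134  0.006] hi [ 0.815 -0.034  0.032]
scene green [330, 283, 10, 11, 13] [335.  288.2] med [0.9   0.093 0.025] lo [0.881 0.089 0.023] hi [0.912 0.097 0.026]
scene blue [372, 62, 36, 49, 1017] [388.8  85.9] med [-0.409  1.215 -0.051] lo [-0.598  1.09  -0.191] hi [-0.399  1.306  0.008]
scene blue [351, 64, 17, 26, 173] [359.8  73.2] med [-0.585  1.084 -0.003] lo [-0.674  1.073 -0.091] hi [-0.504  1.177  0.009]
scene blue [272, 94, 32, 15, 103] [284.3  99. ] med [-0.204  0.42   0.064] lo [-0.212  0.357  0.019] hi [-0.082  0.459  0.074]
top yel [264, 134, 32, 31, 798] [279.7 149. ] med [ 0.755 -0.084  0.015] lo [ 0.706 -0.133  0.009] hi [ 0.806 -0.034  0.023]
top yel [252, 188, 25, 25, 482] [263.8 199.9] med [ 0.548 -0.025  0.121] lo [ 0.515 -0.059  0.115] hi [0.583 0.01  0.126]
top yel [203, 250, 35, 36, 980] [220.2 267.4] med [0.341 0.12  0.016] lo [0.289 0.071 0.008] hi [0.391 0.171 0.022]
top red [228, 185, 5, 7, 24] [230.2 188.2] med [0.588 0.085 0.112] lo [0.579 0.078 0.105] hi [0.598 0.091 0.116]
top green [229, 108, 9, 26, 140] [232.9 120.3] med [0.862 0.084 0.024] lo [0.818 0.073 0.017] hi [0.905 0.098 0.029]
```

```bash
sleep 1; ls pics
```

```text
crop0.png
scene0.png
top0.png
```

View pics/crop0.png

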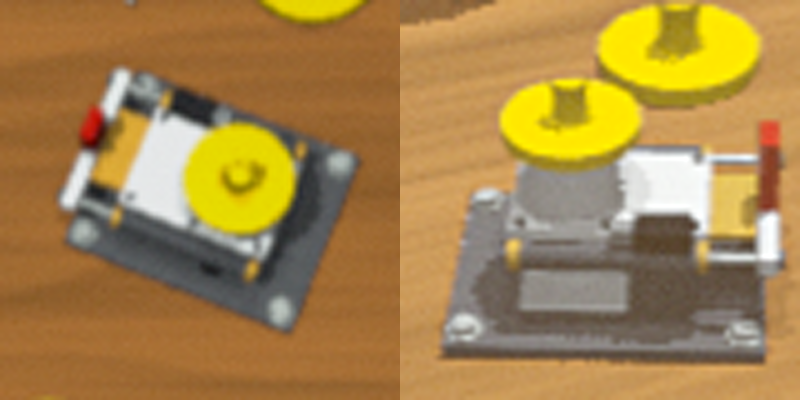

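Both crops show the small cap sitting on the trumpet with its knob at scene (244,186) and top (264,200). Its disc is about 80 mm across, against over 100 mm for the other two, so it is the right one. The red lug is at top (230,188) and scene (284,195). Next I'll refine with two-view rays.

```bash
python3 - <<'E'
from h import *
D={n:np.load(f'{n}0.npz') for n in ['scene','top']}
def tri(a,b):
    Ms=[]
    for n,p in (('scene',a),('top',b)):
        K,R,t=P(n); Ms.append(K@np.c_[R,t])
    X=cv2.triangulatePoints(Ms[0],Ms[1],np.array(a,float).reshape(2,1),np.array(b,float).reshape(2,1)).ravel(); return X[:3]/X[3]
# cap disc mask by colour + height
for n in D:
    im,d=D[n]['im'],D[n]['d']; C=cloud(n,d); hsv=cv2.cvtColor(im,cv2.COLOR_RGB2HSV)
    m=(cv2.inRange(hsv,(20,120,60),(36,255,255))>0)&(np.abs(C[...,0]-.548)<.07)&(np.abs(C[...,1]+.025)<.07)
    disc=m&(C[...,2]>.113)&(C[...,2]<.127); kn=m&(C[...,2]>.131)
    X=C[disc]; print(n,'disc n',disc.sum(),'z',np.median(X[:,2]).round(4),'bbox mid',((X.min(0)+X.max(0))/2).round(4),'size',np.ptp(X,axis=0).round(3))
    dd=X[X[:,2]>np.median(X[:,2])-.004]; (c,r)=cv2.minEnclosingCircle(dd[:,:2].astype(np.float32)); print('  circ',c,r)
    v,u=np.nonzero(kn); print('  knob n',kn.sum(), 'px',u.mean().round(2),v.mean().round(2),'pts med',np.median(C[kn],0).round(4),'min',C[kn].min(0).round(4),'max',C[kn].max(0).round(4))
    red=(((hsv[...,0]<8)|(hsv[...,0]>172))&(hsv[...,1]>140)&(hsv[...,2]>50)&(np.abs(C[...,0]-.59)<.05)&(np.abs(C[...,1]-.085)<.05))
    X=C[red];v,u=np.nonzero(red);print('  red n',red.sum(),u.mean(),v.mean(),u.min(),u.max(),v.min(),v.max(),'mean',X.mean(0).round(4),X.min(0).round(4),X.max(0).round(4))
    t=red&(C[...,2]>.108); v,u=np.nonzero(t); print('  redtop px',t.sum(),u.mean(),v.mean(),C[t].mean(0).round(4), 'ray at .112',plane(n,u.mean(),v.mean(),.112).round(4))
    w=(hsv[...,1]<60)&(hsv[...,2]>110)&(np.abs(C[...,0]-.59)<.09)&(np.abs(C[...,1]-.085)<.07)&(C[...,2]>.05)&(C[...,2]<.08)
    print('  white',w.sum(),C[w].min(0).round(3),C[w].max(0).round(3))
    pl=(np.abs(C[...,2]-.010)<.005)&(hsv[...,2]<130)&(hsv[...,1]<90)&(np.abs(C[...,0]-.55)<.15)&(np.abs(C[...,1]+.02)<.16)
    r=cv2.minAreaRect(C[pl][:,:2].astype(np.float32)); print('  plate',pl.sum(),r)
E
```

```text
scene disc n 354 z 0.1196 bbox mid [ 0.5511 -0.0229  0.1197] size [0.082 0.08  0.013]
  circ (0.551612913608551, -0.02306964620947838) 0.04147474467754364
  knob n 31 px 243.13 183.68 pts med [ 0.5588 -0.0253  0.14  ] min [ 0.551  -0.0322  0.1324] max [ 0.5646 -0.0115  0.1497]
  red n 26 283.38461538461536 194.96153846153845 282 285 189 206 mean [0.599  0.083  0.1002] [0.5836 0.0767 0.0652] [0.6078 0.0912 0.1134]
  redtop px 19 283.5263157894737 191.6315789473684 [0.5966 0.0842 0.1101] ray at .112 [0.599  0.0832 0.112 ]
  white 315 [0.52  0.015 0.051] [0.649 0.095 0.07 ]
  plate 637 ((0.5786663889884949, -0.005529098212718964), (0.18263766169548035, 0.12842106819152832), 62.88158416748047)
top disc n 476 z 0.1208 bbox mid [ 0.5487 -0.0216  0.1201] size [0.079 0.077 0.013]
  circ (0.5491754412651062, -0.0222470685839653) 0.04048478975892067
  knob n 4 px 264.0 201.0 pts med [ 0.5415 -0.0245  0.1325] min [ 0.5386 -0.0307  0.131 ] max [ 0.5443 -0.0181  0.1346]
  red n 36 230.25 188.27777777777777 228 233 184 192 mean [0.589  0.0843 0.1077] [0.579  0.0768 0.0856] [0.6022 0.0923 0.1172]
  redtop px 27 230.03703703703704 187.59259259259258 [0.5902 0.0847 0.1119] ray at .112 [0.5902 0.0847 0.112 ]
  white 401 [0.523 0.017 0.051] [0.646 0.111 0.075]
  plate 785 ((0.5559735894203186, -0.003567121922969818), (0.18967600166797638, 0.1492045819759369), 68.01151275634766)
```

Two-view results (m):

| Item | Measured | Check |
|---|---|---|
| Cap centre | (0.550, -0.0225) | disc top at 0.120–0.121 (expected 0.121), diameter about 0.081 |
| Plate | 190×149 mm, yaw -22° | puts the origin at (0.5485, -0.022), agreeing with the cap |
| Lug top | (0.590, 0.085, 0.112) | predicted (0.5916, 0.0846) |

All of it agrees. Now moving above the cap.

servo_tool --steps '[{"x":35,"y":43},{"x":70,"y":86},{"x":106,"y":128},{"x":142,"y":171},{"x":177,"y":214},{"x":212,"y":256},{"x":248,"y":299},{"x":283,"y":342},{"x":318,"y":384},{"x":354,"y":427},{"x":390,"y":470},{"x":424,"y":512}]' --grip 50 --grip_force 30

```text
schema error: expected keys x, y, z, yaw
```

servo_tool --steps '[{"x":0,"y":0},{"x":0,"y":0}]'

```text
schema error: expected keys x, y, z, yaw
```

```bash
python3 -c "
from h import *
o=get_obs();print({k:np.round(o[k],4) for k in ['time','q','ee_pos','tcp_rot','wrist_force','opening']})"
```

```text
{'time': np.float64(0.1), 'q': array([-7.67769e+01,  5.00760e+00,  1.00383e+01,  9.50987e+01,
        4.00000e-04,  9.00003e+01]), 'ee_pos': array([ 0.1258, -0.5352,  0.2527]), 'tcp_rot': array([-1.799319e+02, -4.000000e-04,  1.322280e+01]), 'wrist_force': array([-0.6103, -0.6841, -0.3472]), 'opening': np.float64(0.0856)}
```

servo_tool --steps '[{"x":35,"y":43,"z":0,"yaw":0},{"x":70,"y":86,"z":0,"yaw":0},{"x":106,"y":128,"z":0,"yaw":0},{"x":142,"y":171,"z":0,"yaw":0},{"x":177,"y":214,"z":0,"yaw":0},{"x":212,"y":256,"z":0,"yaw":0},{"x":248,"y":299,"z":0,"yaw":0},{"x":283,"y":342,"z":0,"yaw":0},{"x":318,"y":384,"z":0,"yaw":0},{"x":354,"y":427,"z":0,"yaw":0},{"x":390,"y":470,"z":0,"yaw":0},{"x":424,"y":512,"z":0,"yaw":0}]' --grip 50 --grip_force 30

```text
time: 1.6
ee_pos: [0.5507, -0.0215, 0.2523]
tcp_rot: [-179.9, 0.0, 13.2]
wrist_force: [1.0, -0.6, 0.7]
opening: 0.0499
```

servo_tool --steps '[{"x":0,"y":0,"z":0,"yaw":0},{"x":0,"y":0,"z":0,"yaw":0}]'

```text
time: 1.85
ee_pos: [0.5504, -0.0214, 0.2518]
tcp_rot: [-179.9, 0.1, 13.3]
wrist_force: [0.2, 0.2, 0.5]
opening: 0.0497
```

```bash
python3 -c "
from h import *
o=get_obs();print({k:np.round(o[k],4) for k in ['time','q','ee_pos','tcp_rot','wrist_force','opening']})"
```

```text
{'time': np.float64(1.85), 'q': array([-2.254300e+00,  5.172500e+00,  1.011700e+01,  9.505930e+01,
        4.830000e-02,  1.644608e+02]), 'ee_pos': array([ 0.5504, -0.0214,  0.2518]), 'tcp_rot': array([-1.799227e+02,  9.760000e-02,  1.328500e+01]), 'wrist_force': array([0.2453, 0.2015, 0.4599]), 'opening': np.float64(0.0497)}
```

servo_tool --steps '[{"x":0,"y":-1,"z":-25,"yaw":0},{"x":0,"y":-1,"z":-50,"yaw":0},{"x":0,"y":-1,"z":-70,"yaw":0},{"x":0,"y":-1,"z":-88,"yaw":0},{"x":0,"y":-1,"z":-98,"yaw":0},{"x":0,"y":-1,"z":-104,"yaw":0},{"x":0,"y":-1,"z":-104,"yaw":0}]'

```text
time: 2.72
ee_pos: [0.5504, -0.0225, 0.1478]
tcp_rot: [-179.9, 0.1, 13.3]
wrist_force: [0.0, -0.3, -0.7]
opening: 0.0503
```

```bash
python3 -c "
from h import *
im,d=camera('scene');a=cv2.resize(im[120:240,190:310],(500,500),interpolation=cv2.INTER_CUBIC)
cv2.imwrite('pics/a1.png',a[:,:,::-1])
o=get_obs();print(o['ee_pos'],o['wrist_force'])"
```

```text
[ 0.55055808 -0.02247786  0.14819148] [0.13428328 0.15976156 0.05814212]
```

View pics/a1.png

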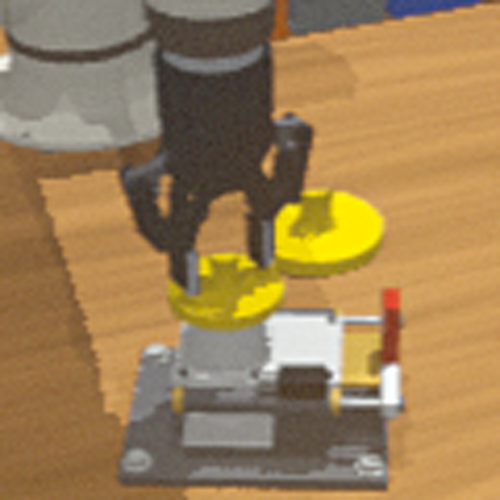

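The fingers straddle the knob, at about (228,268) in the crop, and sit just above the disc. Closing.

servo_tool --steps '[{"x":0,"y":0,"z":0,"yaw":0},{"x":0,"y":0,"z":0,"yaw":0},{"x":0,"y":0,"z":0,"yaw":0},{"x":0,"y":0,"z":0,"yaw":0},{"x":0,"y":0,"z":0,"yaw":0},{"x":0,"y":0,"z":0,"yaw":0}]' --grip 10 --grip_force 30

```text
time: 3.52
ee_pos: [0.5508, -0.0222, 0.1489]
tcp_rot: [-179.9, -0.0, 13.3]
wrist_force: [-0.5, 1.9, 5.3]
opening: 0.0199
```

servo_tool --steps '[{"x":0,"y":0,"z":5,"yaw":0},{"x":0,"y":0,"z":12,"yaw":0},{"x":0,"y":0,"z":22,"yaw":0},{"x":0,"y":0,"z":35,"yaw":0},{"x":0,"y":0,"z":50,"yaw":0},{"x":0,"y":0,"z":60,"yaw":0},{"x":0,"y":0,"z":60,"yaw":0}]'

```text
time: 4.4
ee_pos: [0.5512, -0.0223, 0.21]
tcp_rot: [-179.9, -0.1, 13.3]
wrist_force: [0.6, 0.9, 0.2]
opening: 0.02
```

```bash
python3 -c "
from h import *
im,d=camera('scene');a=cv2.resize(im[100:240,180:320],(500,500),interpolation=cv2.INTER_CUBIC)
cv2.imwrite('pics/a2.png',a[:,:,::-1])
C=cloud('scene',d);hsv=cv2.cvtColor(im,cv2.COLOR_RGB2HSV)
m=(cv2.inRange(hsv,(20,120,60),(36,255,255))>0)&(C[...,2]>.14)&(np.abs(C[...,1])<.2)&(d>0)
print(m.sum(),C[m].min(0),C[m].max(0))
o=get_obs();print(o['ee_pos'],o['wrist_force'])"
```

```text
373 [ 0.51355213 -0.06277218  0.16921476] [0.593119   0.01715343 0.20723773]
[ 0.55098159 -0.02223224  0.20915146] [ 0.33248816 -0.22882886 -0.39267987]
```

View pics/a2.png

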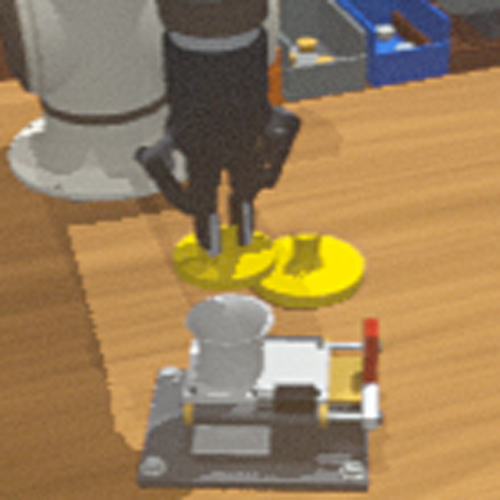

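The cap is clear of the trumpet at crop (228,255) with its skirt at z about 0.170, and the mouth is visible and empty. I'll carry it to the free bench at about (0.44, -0.20).

servo_tool --steps '[{"x":-8,"y":-13,"z":0,"yaw":0},{"x":-22,"y":-36,"z":0,"yaw":0},{"x":-38,"y":-61,"z":0,"yaw":0},{"x":-54,"y":-87,"z":0,"yaw":0},{"x":-70,"y":-113,"z":0,"yaw":0},{"x":-86,"y":-138,"z":0,"yaw":0},{"x":-100,"y":-160,"z":0,"yaw":0},{"x":-108,"y":-173,"z":-10,"yaw":0},{"x":-111,"y":-178,"z":-30,"yaw":0},{"x":-111,"y":-178,"z":-55,"yaw":0},{"x":-111,"y":-178,"z":-80,"yaw":0},{"x":-111,"y":-178,"z":-100,"yaw":0}]'

```text
time: 5.95
ee_pos: [0.4391, -0.2001, 0.107]
tcp_rot: [-179.9, 0.0, 13.3]
wrist_force: [-0.3, 0.7, -0.0]
opening: 0.0198
```

servo_tool --steps '[{"x":0,"y":0,"z":-18,"yaw":0},{"x":0,"y":0,"z":-34,"yaw":0},{"x":0,"y":0,"z":-46,"yaw":0},{"x":0,"y":0,"z":-54,"yaw":0},{"x":0,"y":0,"z":-58,"yaw":0},{"x":0,"y":0,"z":-60,"yaw":0},{"x":0,"y":0,"z":-60,"yaw":0}]'

```text
time: 6.82
ee_pos: [0.4393, -0.2001, 0.0473]
tcp_rot: [-179.9, 0.0, 13.3]
wrist_force: [-0.1, -0.1, -0.2]
opening: 0.02
```

servo_tool --steps '[{"x":0,"y":0,"z":-2,"yaw":0},{"x":0,"y":0,"z":-4,"yaw":0},{"x":0,"y":0,"z":-6,"yaw":0},{"x":0,"y":0,"z":-7,"yaw":0},{"x":0,"y":0,"z":-7,"yaw":0}]'

```text
time: 7.45
ee_pos: [0.4392, -0.2001, 0.0402]
tcp_rot: [-179.9, 0.0, 13.3]
wrist_force: [0.2, 0.5, -0.8]
opening: 0.0198
```

servo_tool --steps '[{"x":0,"y":0,"z":-1,"yaw":0},{"x":0,"y":0,"z":-2,"yaw":0},{"x":0,"y":0,"z":-2,"yaw":0}]'

```text
time: 7.82
ee_pos: [0.4393, -0.2002, 0.0389]
tcp_rot: [-179.9, 0.0, 13.3]
wrist_force: [-3.0, 1.2, 6.4]
opening: 0.0197
```

It touched down with 6 N upward. Releasing now.

servo_tool --steps '[{"x":0,"y":0,"z":0,"yaw":0},{"x":0,"y":0,"z":0,"yaw":0},{"x":0,"y":0,"z":1,"yaw":0},{"x":0,"y":0,"z":2,"yaw":0},{"x":0,"y":0,"z":2,"yaw":0},{"x":0,"y":0,"z":2,"yaw":0}]' --grip 50

```text
time: 8.57
ee_pos: [0.4393, -0.2002, 0.0409]
tcp_rot: [-179.9, 0.0, 13.3]
wrist_force: [0.8, 0.1, -0.0]
opening: 0.0506
```

servo_tool --steps '[{"x":0,"y":0,"z":6,"yaw":0},{"x":0,"y":0,"z":20,"yaw":0},{"x":0,"y":0,"z":45,"yaw":0},{"x":0,"y":0,"z":75,"yaw":10},{"x":0,"y":0,"z":110,"yaw":20},{"x":0,"y":0,"z":140,"yaw":30},{"x":0,"y":0,"z":165,"yaw":40},{"x":0,"y":0,"z":175,"yaw":50},{"x":0,"y":0,"z":175,"yaw":60},{"x":0,"y":0,"z":175,"yaw":70},{"x":0,"y":0,"z":175,"yaw":80},{"x":0,"y":0,"z":175,"yaw":90}]'

```text
time: 10.07
ee_pos: [0.4393, -0.2002, 0.2171]
tcp_rot: [-179.9, 0.1, 103.6]
wrist_force: [0.8, 0.3, 0.2]
opening: 0.05
```

```bash
python3 -c "
from h import *
im,d=camera('scene');a=cv2.resize(im[90:300,80:340],(780,630)[:2],interpolation=cv2.INTER_CUBIC)
cv2.imwrite('pics/a3.png',cv2.resize(a,(743,600))[:,:,::-1])
C=cloud('scene',d);hsv=cv2.cvtColor(im,cv2.COLOR_RGB2HSV)
m=(cv2.inRange(hsv,(20,120,60),(36,255,255))>0)&(np.abs(C[...,1]+.2)<.055)&(np.abs(C[...,0]-.44)<.07)&(hsv[...,1]>200)
print(m.sum(),C[m].min(0),np.median(C[m],0),C[m].max(0))
o=get_obs();print(o['ee_pos'],o['tcp_rot'],o['q'],o['time'])"
```

```text
349 [ 0.40214611 -0.23998336 -0.00237962] [ 0.44885632 -0.20112854  0.00992161] [ 0.48165547 -0.16008762  0.03900206]
[ 0.43931406 -0.20014771  0.21700989] [-1.79943993e+02  5.34707605e-02  1.04112110e+02] [-2.44518046e+01 -4.80790083e+00 -3.74828578e+00  9.10700744e+01
 -7.67233223e-02  5.14361181e+01] 10.125
```

View pics/a3.png

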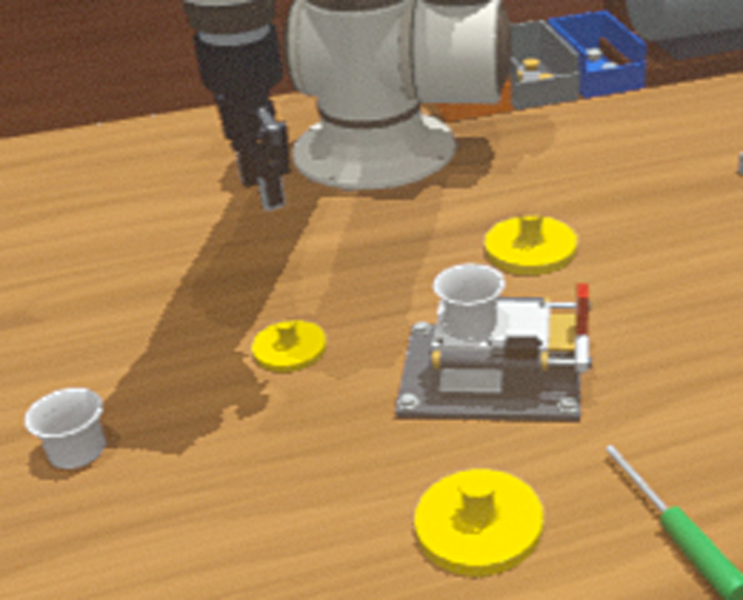

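The cap stands flat on the bench at picture (288,345), with its knob top at z about 0.039, released. Now over the lug, turning the jaws along the slide's axis (yaw 158 is the same as -22).

servo_tool --steps '[{"x":8,"y":15,"z":0,"yaw":6},{"x":24,"y":45,"z":0,"yaw":12},{"x":41,"y":77,"z":0,"yaw":18},{"x":58,"y":109,"z":0,"yaw":24},{"x":75,"y":141,"z":0,"yaw":30},{"x":92,"y":173,"z":0,"yaw":36},{"x":109,"y":205,"z":0,"yaw":42},{"x":126,"y":237,"z":0,"yaw":48},{"x":140,"y":263,"z":0,"yaw":52},{"x":148,"y":279,"z":0,"yaw":54},{"x":152,"y":285,"z":0,"yaw":54},{"x":152,"y":285,"z":0,"yaw":54}]' --grip 45

```text
time: 11.62
ee_pos: [0.5913, 0.0846, 0.2172]
tcp_rot: [-179.9, 0.1, 158.0]
wrist_force: [-0.7, 0.1, -0.7]
opening: 0.045
```

servo_tool --steps '[{"x":0,"y":0,"z":-20,"yaw":0},{"x":0,"y":0,"z":-45,"yaw":0},{"x":0,"y":0,"z":-65,"yaw":0},{"x":0,"y":0,"z":-75,"yaw":0},{"x":0,"y":0,"z":-80,"yaw":0},{"x":0,"y":0,"z":-80,"yaw":0}]'

```text
time: 12.38
ee_pos: [0.5914, 0.0844, 0.1376]
tcp_rot: [-179.9, 0.1, 158.0]
wrist_force: [0.1, 0.0, 0.3]
opening: 0.0448
```

```bash
python3 -c "
from h import *
im,d=camera('scene');a=cv2.resize(im[130:230,220:320],(400,400),interpolation=cv2.INTER_CUBIC)
im2,d=camera('top');b=cv2.resize(im2[150:240,200:290],(400,400),interpolation=cv2.INTER_CUBIC)
cv2.imwrite('pics/a4.png',np.hstack([a,b])[:,:,::-1])
o=get_obs();print(o['ee_pos'],o['tcp_rot'],o['q'],o['time'])"
```

```text
[0.59159157 0.08453065 0.13796223] [-1.79962738e+02  1.08340690e-01  1.58009438e+02] [ 8.16990461 10.66477384  3.64413922 82.90441316 -0.0866508  30.16044501] 12.475
```

View pics/a4.png

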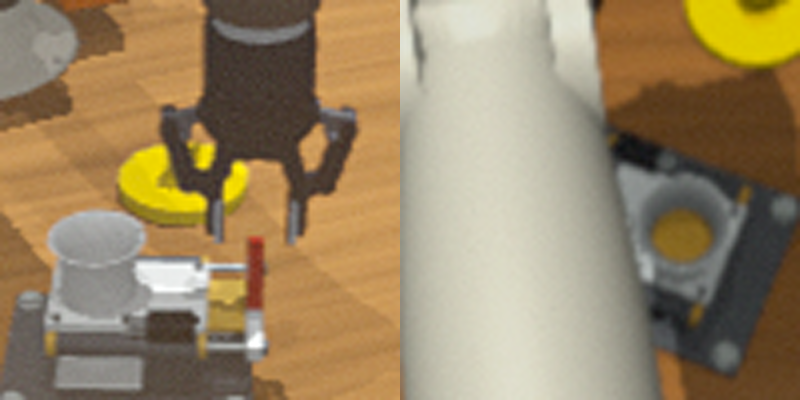

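The fingertips straddle the red lug, at (255,270) in the left crop. The right crop shows the brass slide filling the bore, so it is shut. Going down and gripping firmly.

servo_tool --steps '[{"x":0,"y":0,"z":-10,"yaw":0},{"x":0,"y":0,"z":-20,"yaw":0},{"x":0,"y":0,"z":-30,"yaw":0},{"x":0,"y":0,"z":-38,"yaw":0},{"x":0,"y":0,"z":-41,"yaw":0},{"x":0,"y":0,"z":-41,"yaw":0}]'

```text
time: 13.22
ee_pos: [0.5915, 0.0845, 0.0968]
tcp_rot: [-180.0, 0.1, 158.0]
wrist_force: [-0.1, 0.5, 0.4]
opening: 0.045
```

servo_tool --steps '[{"x":0,"y":0,"z":0,"yaw":0},{"x":0,"y":0,"z":0,"yaw":0},{"x":0,"y":0,"z":0,"yaw":0},{"x":0,"y":0,"z":0,"yaw":0},{"x":0,"y":0,"z":0,"yaw":0},{"x":0,"y":0,"z":0,"yaw":0}]' --grip 3 --grip_force 60

```text
time: 13.98
ee_pos: [0.5919, 0.085, 0.0973]
tcp_rot: [180.0, 0.1, 158.0]
wrist_force: [1.9, 5.2, 2.9]
opening: 0.0115
```

Gripped at 11.5 mm opening (the lug is 12 mm). Drawing 24 mm along (0.375, 0.927), which is (+9, +22.5) mm.

servo_tool --steps '[{"x":0.75,"y":1.9,"z":0,"yaw":0},{"x":1.5,"y":3.8,"z":0,"yaw":0},{"x":2.4,"y":6,"z":0,"yaw":0},{"x":3.2,"y":8,"z":0,"yaw":0},{"x":4,"y":10,"z":0,"yaw":0},{"x":4.8,"y":12,"z":0,"yaw":0},{"x":5.6,"y":14,"z":0,"yaw":0},{"x":6.4,"y":16,"z":0,"yaw":0},{"x":7.2,"y":18,"z":0,"yaw":0},{"x":8,"y":20,"z":0,"yaw":0},{"x":9,"y":22.5,"z":0,"yaw":0},{"x":9,"y":22.5,"z":0,"yaw":0}]'

```text
time: 15.48
ee_pos: [0.6004, 0.106, 0.0973]
tcp_rot: [-179.8, 0.1, 158.0]
wrist_force: [-3.8, -7.9, 3.2]
opening: 0.0115
```

servo_tool --steps '[{"x":0,"y":0,"z":0,"yaw":0},{"x":0,"y":0,"z":0,"yaw":0},{"x":0,"y":0,"z":0,"yaw":0},{"x":0,"y":0,"z":0,"yaw":0}]'

```text
time: 15.98
ee_pos: [0.5998, 0.1044, 0.0973]
tcp_rot: [-179.7, 0.1, 157.9]
wrist_force: [-4.5, -8.3, 3.9]
opening: 0.0113
```

```bash
python3 -c "
from h import *
im,d=camera('scene');a=cv2.resize(im[130:230,220:320],(400,400),interpolation=cv2.INTER_CUBIC)
im2,d2=camera('top');b=cv2.resize(im2[180:220,245:285],(400,400),interpolation=cv2.INTER_CUBIC)
cv2.imwrite('pics/a5.png',np.hstack([a,b])[:,:,::-1])
C=cloud('scene',d);hsv=cv2.cvtColor(im,cv2.COLOR_RGB2HSV)
m=(((hsv[...,0]<8)|(hsv[...,0]>172))&(hsv[...,1]>140)&(hsv[...,2]>50)&(np.abs(C[...,0]-.6)<.05)&(np.abs(C[...,1]-.1)<.05))
X=C[m];print(m.sum(),X.mean(0))
o=get_obs();print(o['ee_pos'],o['tcp_rot'],o['time'],o['wrist_force'],o['opening'])
e=np.array([.375,.927]);print('fwd from origin',(o['ee_pos'][:2]-[.5485,-.022])@e-.115, o['wrist_force'][:2]@e,'red',X.mean(0)[:2]@e-np.array([.599,.083])@e)"
```

```text
57 [0.61081527 0.10046894 0.09359261]
[0.59978351 0.10440417 0.0972925 ] [-1.79669725e+02  1.19040614e-01  1.57881993e+02] 16.075 [-4.56077455 -9.6659491   3.85167479] 0.011550002137942933
fwd from origin 0.021407985815543276 -10.670625273495538 red 0.020624435337122105
```

View pics/a5.png

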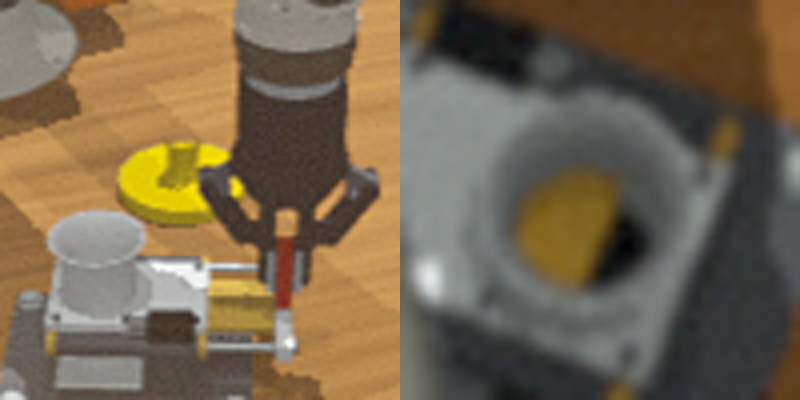

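The bore in the right crop is a little under half open, with its edge at about (605,235). TCP travel is about 21 mm: the arm gives about 1.7 mm under the 10 N spring when a call restarts from its measured pose. Nudging further to compensate.

servo_tool --steps '[{"x":0.6,"y":1.5,"z":0,"yaw":0},{"x":1.2,"y":3,"z":0,"yaw":0},{"x":2,"y":5,"z":0,"yaw":0},{"x":2,"y":5,"z":0,"yaw":0},{"x":2,"y":5,"z":0,"yaw":0},{"x":2,"y":5,"z":0,"yaw":0},{"x":2,"y":5,"z":0,"yaw":0},{"x":2,"y":5,"z":0,"yaw":0}]'

```text
time: 17.08
ee_pos: [0.6012, 0.108, 0.0973]
tcp_rot: [-179.5, 0.1, 157.8]
wrist_force: [-3.9, -8.4, 4.3]
opening: 0.0113
```

```bash
python3 -c "
from h import *
im2,d2=camera('top');im,d=camera('scene')
a=cv2.resize(im[130:300,130:320],(447,400),interpolation=cv2.INTER_CUBIC)
b=cv2.resize(im2[185:215,248:278],(350,400),interpolation=cv2.INTER_CUBIC)
cv2.imwrite('pics/a6.png',np.hstack([a,b])[:,:,::-1])
hsv=cv2.cvtColor(im,cv2.COLOR_RGB2HSV);C=cloud('scene',d)
m=(((hsv[...,0]<8)|(hsv[...,0]>172))&(hsv[...,1]>140)&(hsv[...,2]>50)&(np.abs(C[...,0]-.6)<.05)&(np.abs(C[...,1]-.1)<.05))
e=np.array([.375,.927]);print('red',C[m].mean(0)[:2]@e-np.array([.599,.083])@e)
for i in range(3):
  o=get_obs();print(o['time'],o['ee_pos'],(o['ee_pos'][:2]-[.5485,-.022])@e-.115,(o['ee_pos'][:2]-[.5919,.085])@e,o['wrist_force'][:2]@e,o['opening']); camera('top')
# edge of slide in bore (top view): brass/dark split along -e on plane z~.06
h=cv2.cvtColor(im2,cv2.COLOR_RGB2HSV); v,u=np.mgrid[185:215,248:278]
for z in (.04,.05):
  W=np.array([plane('top',x,y,z) for x,y in zip(u.ravel(),v.ravel())]); s=(W[:,:2]-[.5485,-.022]); r=np.hypot(*s.T); al=s@e
  hh=h[185:215,248:278].reshape(-1,3); br=(hh[:,1]>130)&(hh[:,2]>70)&(r<.022); print(z,'brass al',al[br].min(),al[br].max(), 'frac',br.sum()/(r<.022).sum())
"
```

```text
red 0.02501251910832053
17.175 [0.60122802 0.10797265 0.09726654] 0.02525765593058797 0.024793655930587966 -9.020636632001107 0.011362169879753707
17.225 [0.60122478 0.10797722 0.09722606] 0.025260673474124015 0.024796673474123995 -9.641773487608846 0.01101533292496942
17.275 [0.60125009 0.10796564 0.09729625] 0.02525943717013808 0.02479543717013807 -10.294236472481323 0.011632590803330203
0.04 brass al -0.0015765528051930456 0.02170164606568213 frac 0.42748091603053434
0.05 brass al -0.0021925030921882437 0.020909142417243374 frac 0.4626865671641791
```

View pics/a6.png

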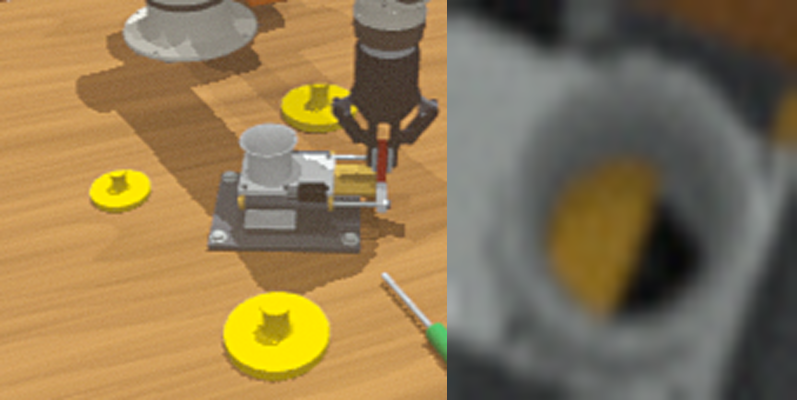

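The slide is half open, with its edge at about (635,235) across the bore centre. TCP travel is 24.8 mm, the lug's red mask moved about 25 mm and the spring pull is about 9.7 N, all steady. The cap is at (120,190), standing on the bench. Handing in.

```bash
python3 -c "
from h import *
print(job_done()); o=get_obs(); print(o['time'],o['ee_pos'])"
```

```text
the job is handed in; nothing more can be done
None
the job is handed in; nothing more can be done
```

I lifted the smallest cap off the trumpet by its knob, set it on the bare bench at about (0.44, -0.20) m and let go. I then gripped the red lug, drew the slide out slowly and handed the job in at about 17 s, still holding it. `job_done` gives no verdict, so these are my own checks.

- **Cap:** it stands flat on the bench, released, with the knob top at about 39 mm, so the knob centre is near 25 mm.
- **Slide:** about 24–25 mm open by tool travel (24.8 mm) and lug movement (25 mm). The spring pull at the wrist was 9–10 N, which matches half open, and the tool pose was steady.
- **Bore:** the slide's edge lies across the bore centre, but my pixel count put the brass at 43–46 % of the bore rather than 50 %. I put that down to the low resolution and the bore shadow.
- **First pull:** the arm gave about 1.7 mm under the spring and the slide settled near 21 mm, so I drew it out a little further. It did not snap shut.
- **Other objects:** I kept the arm away from the spray can, spare trumpet and screwdriver. I did not measure their positions again at the end.

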